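# Nip a spacer ring in the measuring slide

### The arm

A 6-joint arm with a two-finger parallel gripper is mounted at the origin on a cart in front of the work surface, level with it; the furniture and walls round the work are solid. World frame = base frame: x ahead of the robot, y to its left, z up, the work surface at z = 0. Lengths are in mm, angles in rad, forces in N, time in s.
With the tool pointing down it reaches from about 350 to 775 mm from the base axis. Payload 7.3 kg.
Tool frame: the origin (TCP) lies at the very end of the fingers, on their centre line; the grasp point (between the pads) lies 19 mm behind it; z points along the fingers, y is the line along which they close (so a half turn about z gives the same grasp; the last joint's range is limited). The gripper opens to 92 mm and grips with 3 to 60 N. Pads are 19 mm wide; open, the fingers measure 130 mm over their backs; the gripper's body (75 mm by 190 mm) begins 47 mm behind the grasp point.
Start: joints at [-1.276, 0.342, 1.524, -0, 1.275, -0.146], TCP at [224.022, -474.825, 226.741] pointing down, gripper open.
Joint ranges: [-2.53, 2.53], [-0.77, 2.02], [0.04, 2.7], [-1, 4.14], [0.28, 2.66], [-3.11, 3.11]. Speed limits (rad/s): [2.57, 2.57, 3.14, 3.14, 3.14, 3.14].

### API

Orientations are given as [roll, pitch, yaw] about the fixed x, y, z axes, in that order (R = Rz(yaw) Ry(pitch) Rx(roll)).
In Python, from plant import get_obs, vision, workorder gives the robot as it stands.
- The arm moves only by the shell command python3 -m pendant 'ROWS' [OPENING]. ROWS is a JSON object of lists of equal length, an entry for each row: "dp": the shift along the tool's x, y, z in m, a list of three; "rotation": the turn, a rotation vector about the tool's x, y, z in rad, a list of three. A call has 1 to 8 rows; each row is the pose to reach, as a shift and turn from the pose commanded when the call began, along the tool's axes at that moment; what a row does not reach only later rows make up. A row lasts 1/8 s, in which the tool goes at most 62.5 mm and 10.7 degrees, less where a joint would pass 70% of its speed; a pose out of reach is approached as far as the arm can. A call with a gripper value outside its range is refused whole. OPENING is the finger opening in m, from 0 to 0.0918, set as the call begins (- or left out, the last holds). The fingers move at their own pace and stop on an object; the grip force is fixed at half the most. Time passes only in rows, so rows that repeat a pose let the fingers close. It gives the time, the measured TCP pose, the force, the opening and the grip force at its end, in the units of the state.
- get_obs(): the state, without advancing time (a new reading comes with each control period).
- vision.capture(name): name is "scene" or "top" or "wrist"; returns a dict with "pixels" (400x640x3 uint8, red, green, blue), "vfov" (degrees; the focal length in pixels is half the picture's height over the tangent of half this angle, whatever the lens; pixels are square), "cx", "cy" (the principal point, pixels), "dist" ([k1, k2, p1, p2, k3] as OpenCV has them; the pictures are not rectified), "pose" (4x4, takes a point from camera to world coordinates); the wrist camera has in their place "T_tool_cam" (4x4, takes a point from camera to tool coordinates, whose origin is the TCP and whose axes are the flange's). Camera axes: x right, y up, looking along -z (the intrinsics and any distortion apply to the point x, -y, -z); pixel columns grow to the right and rows downward; lengths in mm; the calibration is good to about 2 mm. A picture is of the moment at which its call begins: read the wrist's pose just before it. There is no depth.
- workorder.close_job(): hands the job in; it is judged then, once.
The state is a dict: "time": time; "joint_positions": joint angles; "dq": joint speeds; "tau": joint torques, N m; "tool_pos": TCP position; "tcp_rot": TCP orientation; "contact_force": force on the tool from outside, world axes, zero at the start; "moment": the same for the moment, N m; "grip_width": finger opening in mm; "finger_force": force on a finger pad.
Only numpy, scipy, OpenCV 4.12 (cv2) and the standard library are available. Lean on these libraries where they do the work, as an engineer would, in place of code of your own. Each camera call takes 0.05 s, during which the arm holds its last target. There are 200 camera calls.

### The job

Lay the tallest spacer ring flat in the open bay of the measuring slide, between the V-shaped stop and the spring pad, and let go of it. Then turn the knob on the carriage clockwise, following it as the carriage travels, until the spring pad has pushed the ring home into the V and holds it there with about 8 N, and let go of the knob. The slide only stands on the table: do not shove it out of its place, never squeeze the ring with more than 20 N, and leave the other parts on the table alone.

Things in the scene. Friction and masses are not known exactly. Their poses are not given: they have to be found in the camera images.
- spacer_ring_3: The ring to be clamped: ground steel spacer ring, outside diameter 60 mm, 30 mm tall (the tallest ring on the table), bore 30 mm, 0.19 kg, lying flat. Origin at the centre of its underside, z up.
- measuring_slide: Measuring slide: grey base plate 100 mm (x) by 222 mm (y), top face 16 mm above the table, on four rubber feet, standing loose; 2.8 kg in all, slides at some 13 to 20 N of sideways push. Origin under its middle at table height. V stop at its -y end, carriage at its +y end between rails 12 mm tall at x = -37 and +37 mm, y = 6 to 98 mm. Open to both sides (x) at the bay.
- bay (a point): Point on the plate's top, slide x = 0, y = -60 mm: the centre of the ring when seated in the steel V stop (26 mm tall, 78 mm wide, opens to +y, faces 45 deg either side of y). Laid about 11 mm to the +y side of this point, the ring is free of stop and pad. Axes as the slide's.
- carriage: Aluminium block 62 x 50 mm, top 54 mm above the table; knob on top, sprung steel pad (24 x 22 mm) facing the stop. Origin on the plate under the knob's axis, axes as the slide's. The pad's face is 51 mm ahead of it (slide -y), but its stem is screwed in or out by hand by up to 4 mm, not measured. The pad gives 9 mm at 3 N per mm, no preload: 8 N is 2.7 mm (0.22 rad of knob) past the seating.
- feed_knob (a joint): Knob angle, rad, 0 to 3.6, growing clockwise seen from above; starts at 0 to 0.5. Rack and pinion: the carriage goes 12 mm towards the stop (slide -y) per rad. Friction 0.28 N m, plus 0.012 N m for each newton on the pad; stays where it is left. Pushing the knob or carriage sideways (23 N friction) shoves the whole slide.
- knob_grip (a point): Grip point of the knob, on its upright axis, 78 mm above the table. The knob is a black bar 14 mm thick (x of this point), 50 mm long (y of this point), from 62 to 89 mm above the table, on a round hub. The point's axes turn with the knob; at knob angle 0 they lie along the slide's.
- spacer_ring_1: A lower spacer ring, 60 mm diameter, 20 mm tall: to be left alone. Origin under its centre.
- guide_bearing: A ball bearing guide ring, 62 mm diameter, 16 mm tall: to be left alone. Origin under its centre.
- setting_gauge: A white bridge gauge 42 x 120 mm with an upright rod, 95 mm tall: to be left alone. Origin under its centre.
There are look-alikes about, which are no part of the job. What is shaped like the spacer_ring_3 but green, purple or turquoise is not meant.

How it is judged:
By the outcome, as a careful person would: the job done as asked, in the order asked, and still so for the second after the job is handed in, with the robot touching nothing.
It also fails if it takes over 72 s, if anything falls off the work surface, if the arm or the gripper's body presses on something with over 40 N, if the wrist force passes 120 N, or if a joint passes its speed limit or range.

## Working session

There is one attempt and no reset: what is moved stays moved. The work goes in short steps, Python scripts to look and compute and a shell command to move; the robot and the scene stay as the last step left them, time stands still between calls to the robot, and variables do not carry over. Pictures are saved under pics/ and viewed, at most 10 in all, crops included, and the job is handed in when it is done.

```bash
ls; mkdir -p pics; python3 - <<'E'
from plant import get_obs, vision
import cv2
print(get_obs())
for n in ["scene","top"]:
    c=vision.capture(n)
    cv2.imwrite(f"pics/{n}0.png",c["pixels"][:,:,::-1])
    print(n,{k:v for k,v in c.items() if k!="pixels"})
E
```

```text
pics
{'time': 0.0, 'joint_positions': array([-1.27598316e+00,  3.42718851e-01,  1.52502598e+00, -2.19516632e-05,
        1.27537795e+00, -1.46003662e-01]), 'dq': array([ 0.00036641,  0.00035835,  0.00076309, -0.00158401,  0.00051434,
        0.00064767]), 'tau': array([-1.11443722e-03, -4.31248212e+01, -2.44212538e+01,  7.17292889e-02,
        5.61598269e-02, -1.34935053e-04]), 'tool_pos': array([ 223.89911485, -474.41312038,  226.04383846]), 'tcp_rot': array([-3.14007575e+00, -2.01843815e-04,  4.40823085e-01]), 'contact_force': array([-0.08268934,  0.31619227, -0.05512464]), 'moment': array([0.00566207, 0.03586107, 0.02081048]), 'finger_force': 0.0, 'grip_width': 91.9386567114556}
scene {'vfov': 57.48668409888352, 'cx': 318.64856318452837, 'cy': 204.76919337089328, 'dist': array([-0.06754643,  0.        ,  0.        ,  0.        ,  0.        ]), 'pose': array([[-8.59897493e-01,  2.70343233e-01, -4.33002123e-01,
         1.08268413e+02],
       [-5.10466115e-01, -4.54064666e-01,  7.30239429e-01,
         8.88163925e+02],
       [ 8.04323647e-04,  8.48963966e-01,  5.28450128e-01,
         6.25447631e+02],
       [ 0.00000000e+00,  0.00000000e+00,  0.00000000e+00,
         1.00000000e+00]])}
top {'vfov': 44.04947893853283, 'cx': 313.04016362811143, 'cy': 203.2025209660816, 'dist': array([0.03761487, 0.        , 0.        , 0.        , 0.        ]), 'pose': array([[ 1.66429359e-03,  9.86365716e-01, -1.64559731e-01,
         3.33254120e+02],
       [-9.99820560e-01,  4.74656887e-03,  1.83389815e-02,
         1.34636669e+02],
       [ 1.88700367e-02,  1.64499681e-01,  9.86196622e-01,
         1.41817400e+03],
       [ 0.00000000e+00,  0.00000000e+00,  0.00000000e+00,
         1.00000000e+00]])}
```

View pics/top0.png

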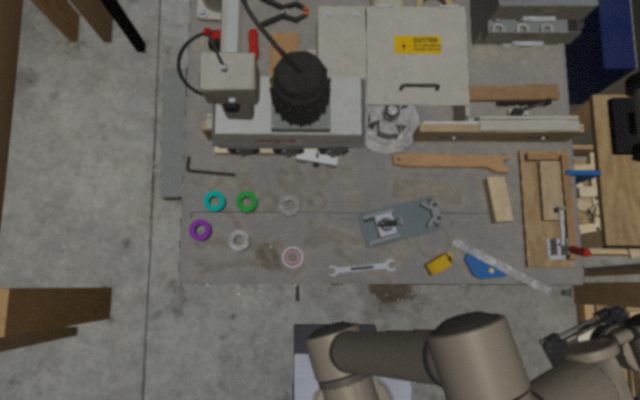

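View pics/scene0.png

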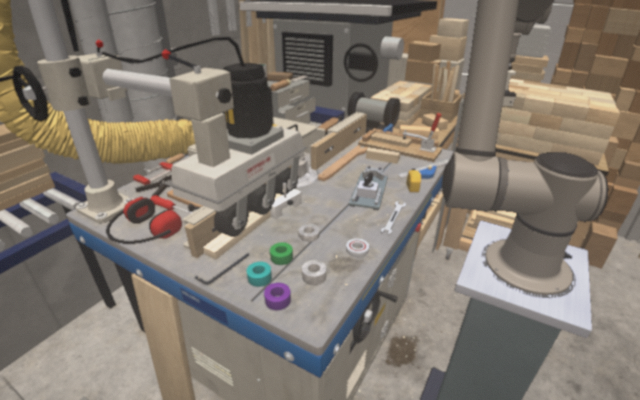

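The top view shows the slide at about (400,222), and the turquoise, green and purple look-alikes at (215,202), (247,202) and (200,230). Grey rings are at (289,205) and (239,240), and one with a reddish bore, probably the bearing, is at (292,257). In the scene view the same three are at (309,231), (314,271) and (357,246). I'll enlarge these to compare their heights.

```bash
cat > h.py <<'E'
import numpy as np, cv2
from plant import get_obs, vision
from scipy.spatial.transform import Rotation as R
def cam(name):
    o=get_obs(); c=vision.capture(name)
    if "pose" not in c:
        T=np.eye(4);T[:3,:3]=R.from_euler('xyz',o["tcp_rot"]).as_matrix();T[:3,3]=o["tool_pos"]
        c["pose"]=T@c["T_tool_cam"]
    h=c["pixels"].shape[0]; f=h/2/np.tan(np.radians(c["vfov"]/2))
    c["K"]=np.array([[f,0,c["cx"]],[0,f,c["cy"]],[0,0,1.]]); return c
def p2w(c,uv,z):
    n=cv2.undistortPoints(np.array(uv,float).reshape(-1,1,2),c["K"],c["dist"]).reshape(-1,2)
    d=np.c_[n[:,0],-n[:,1],-np.ones(len(n))]@c["pose"][:3,:3].T; o=c["pose"][:3,3]
    z=np.broadcast_to(z,len(n)); return o+d*((z-o[2])/d[:,2])[:,None]
def w2p(c,P):
    P=np.array(P,float).reshape(-1,3); q=(P-c["pose"][:3,3])@c["pose"][:3,:3]
    q=q*[1,-1,-1]; return cv2.projectPoints(q,np.zeros(3),np.zeros(3),c["K"],c["dist"])[0].reshape(-1,2)
E
python3 - <<'E'
from h import *
s=cam("scene");t=cam("top")
a=cv2.resize(s["pixels"][205:315,230:390],None,fx=5,fy=5,interpolation=3)[:300*2]
a=cv2.resize(a,(640,440))
b=cv2.resize(t["pixels"][190:275,180:320],(640,389//1),interpolation=3)
cv2.imwrite("pics/c1.png",a[:,:,::-1])
print(p2w(t,[(289,205),(239,240),(292,257),(215,202),(400,222),(384,223),(432,213)],[25,25,16,30,16,80,40]).round())
print(p2w(s,[(309,231),(314,271),(357,246),(368,185)],[25,25,16,40]).round())
E
```

```text
[[ 560.  177.   25.]
 [ 460.  317.   25.]
 [ 413.  168.   16.]
 [ 567.  387.   30.]
 [ 514. -141.   16.]
 [ 503.  -84.   80.]
 [ 537. -227.   40.]]
[[ 553.  191.   25.]
 [ 455.  325.   25.]
 [ 413.  173.   16.]
 [ 510. -112.   40.]]
```

View pics/c1.png

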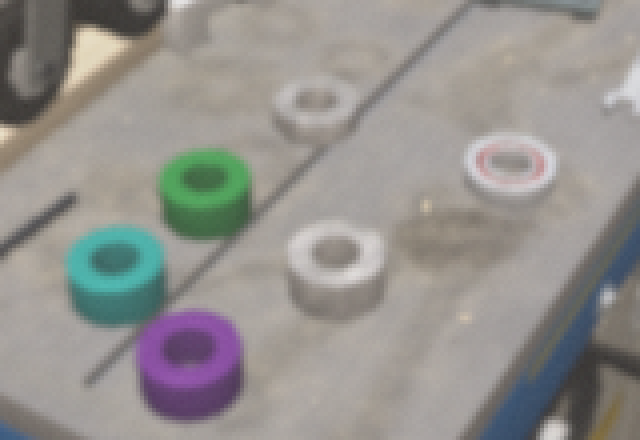

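The ring at scene (314,271), top (239,240), is as tall as the 30 mm coloured ones and is bare steel, so it is spacer_ring_3, near (458,320). The grey one at scene (309,231) is clearly lower, so it is spacer_ring_1. The one at (357,246) has a red seal and is the guide bearing.

Next I'll look at the slide with the wrist camera on the way.

```bash
cat >> h.py <<'E'
def go(x,y,z,yaw):
    o=get_obs(); A=R.from_euler('xyz',o["tcp_rot"]); B=R.from_euler('xyz',[np.pi,0,yaw])
    dp=A.inv().apply(np.array([x,y,z])-o["tool_pos"])/1000; r=(A.inv()*B).as_rotvec()
    print("dp",dp.round(4),"rot",r.round(4),"rows>=",max(np.linalg.norm(dp)/.0625,np.linalg.norm(r)/.186).round(1))
E
python3 - <<'E'
from h import *
print(cam("wrist")["T_tool_cam"].round(2)); go(450,-130,300,1.0)
E
```

```text
[[   0.      0.96    0.27   72.9 ]
 [   1.     -0.      0.      0.58]
 [   0.      0.27   -0.96 -158.71]
 [   0.      0.      0.      1.  ]]
dp [ 0.3515 -0.2153 -0.0734] rot [-6.000e-04 -3.000e-04 -5.592e-01] rows>= 6.7
```

```bash
python3 - <<'E'
from h import *
go(540,-100,300,1.0)
E
```

```text
dp [ 0.4457 -0.204  -0.0734] rot [-6.000e-04 -3.000e-04 -5.592e-01] rows>= 7.9
```

```bash
python3 -m pendant '{"dp":[[0.12,-0.05,-0.073],[0.446,-0.204,-0.073],[0.446,-0.204,-0.073],[0.446,-0.204,-0.073],[0.446,-0.204,-0.073],[0.446,-0.204,-0.073],[0.446,-0.204,-0.073],[0.446,-0.204,-0.073]],"rotation":[[0,0,-0.07],[0,0,-0.14],[0,0,-0.21],[0,0,-0.28],[0,0,-0.35],[0,0,-0.42],[0,0,-0.49],[0,0,-0.559]]}'
python3 - <<'E'
from h import *
go(540,-100,300,1.0)
E
```

```text
time: 1.25
tool_pos: [541.0, -98.7, 299.9]
tcp_rot: [3.141, 0.0, 1.002]
contact_force: [0.4, -1.3, 0.1]
grip_width: 91.5
finger_force: 0.0
dp [-0.0017 -0.0002 -0.0001] rot [0.0004 0.0002 0.0021] rows>= 0.0
```

```bash
python3 -m pendant '{"dp":[[0,0,0],[0,0,0]],"rotation":[[0,0,0],[0,0,0]]}'
python3 - <<'E'
from h import *
c=cam("wrist"); np.save("pics/w1.npy",{k:v for k,v in c.items()},allow_pickle=True)
cv2.imwrite("pics/w1.png",c["pixels"][:,:,::-1]); print(c["vfov"],c["dist"],c["pose"].round(2))
E
```

```text
time: 1.5
tool_pos: [539.7, -100.5, 299.2]
tcp_rot: [-3.141, 0.001, 1.0]
contact_force: [0.5, -0.4, -0.3]
grip_width: 91.9
finger_force: 0.0
67.72940767850112 [-0.01269505  0.          0.          0.          0.        ] [[ 8.4000e-01  5.2000e-01  1.5000e-01  5.7947e+02]
 [-5.4000e-01  8.1000e-01  2.3000e-01 -3.9630e+01]
 [-0.0000e+00 -2.7000e-01  9.6000e-01  4.5789e+02]
 [ 0.0000e+00  0.0000e+00  0.0000e+00  1.0000e+00]]
```

View pics/w1.png

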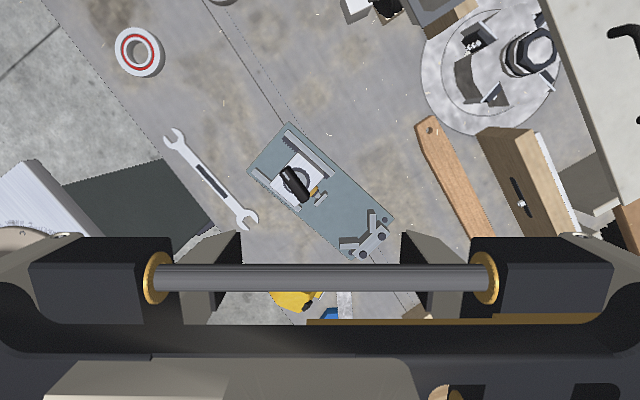

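The wrist view shows the slide: plate corners at about (289,122), (247,171), (394,217) and (352,262), knob at (295,184), pad at (322,199), V at (365,240). I'll enlarge it to get the corners.

```bash
python3 - <<'E'
import numpy as np,cv2
c=np.load("pics/w1.npy",allow_pickle=True).item()
a=cv2.resize(c["pixels"][114:269,240:410],None,fx=3.8,fy=3.8,interpolation=3)
cv2.imwrite("pics/w1c.png",a[:,:,::-1]); print(a.shape)
E
```

```text
(589, 646, 3)
```

View pics/w1c.png

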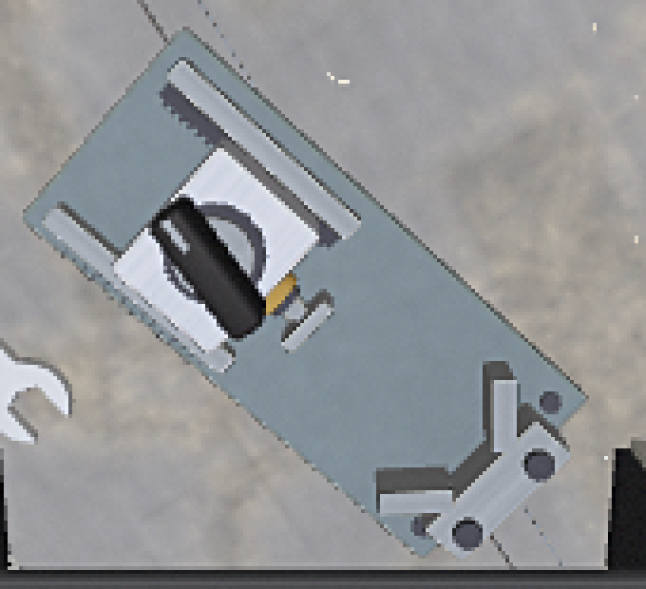

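```bash
cat > fit.py <<'E'
from h import *
from scipy.optimize import least_squares
def fitslide(c,uv,model):
    f=lambda p:(w2p(c,(R.from_euler('z',p[2]).apply(model)+[p[0],p[1],0]))-uv).ravel()
    return least_squares(f,[514,-141,.23])
def toslide(p,P): return R.from_euler('z',-p[2]).apply(np.array(P)-[p[0],p[1],0])
E
python3 - <<'E'
from fit import *
c=np.load("pics/w1.npy",allow_pickle=True).item()
uv=lambda L:(np.array(L,float)+.5)/3.8-.5+[240,114]
cor=uv([(185,28),(25,215),(587,397),(420,555)])
print(p2w(c,cor,16).round(1))
s=fitslide(c,cor,np.array([(50,111,16),(-50,111,16),(50,-111,16),(-50,-111,16)],float))
p=s.x; print(p.round(3),s.fun.round(2))
print("car",toslide(p,p2w(c,uv([(222,150),(318,238),(213,345),(115,268)]),54)).round(1))
print("knob",toslide(p,p2w(c,uv([(160,212),(188,198),(265,318),(240,338)]),[89,89,85,85])).round(1))
print("pad",toslide(p,p2w(c,uv([(331,301),(290,351)]),42)).round(1))
t=cam("top")
print(w2p(t,[R.from_euler('z',p[2]).apply(q)+[p[0],p[1],0] for q in np.array([(50,111,16),(-50,111,16),(50,-111,16),(-50,-111,16)],float)]).round(1))
r=cam("wrist")
E
```

```text
[[ 536.   -20.7   16. ]
 [ 442.5  -45.5   16. ]
 [ 592.6 -232.    16. ]
 [ 497.4 -256.3   16. ]]
[ 5.17000e+02 -1.39019e+02  2.58000e-01] [-0.06 -1.45 -1.58  0.13  1.1   0.5   0.65  1.43]
car [[ 28.9  69.9  54. ]
 [ 28.6  23.3  54. ]
 [-27.6  24.6  54. ]
 [-29.8  70.3  54. ]]
knob [[  4.8  72.4  89. ]
 [ 14.5  68.6  89. ]
 [  0.4  22.1  85. ]
 [-10.7  23.7  85. ]]
pad [[ 12.4   1.5  42. ]
 [-12.7  -0.4  42. ]]
[[357.4 213.8]
 [366.9 247.6]
 [431.4 194.8]
 [441.6 228.1]]
```

```bash
python3 - <<'E'
from h import *
go(458,320,230,1.83)
E
```

```text
dp [ 0.3102 -0.297   0.0695] rot [-4.000e-04  3.000e-04 -8.325e-01] rows>= 7.0
```

```bash
python3 -m pendant '{"dp":[[0.31,-0.297,0.069],[0.31,-0.297,0.069],[0.31,-0.297,0.069],[0.31,-0.297,0.069],[0.31,-0.297,0.069],[0.31,-0.297,0.069],[0.31,-0.297,0.069],[0.31,-0.297,0.069]],"rotation":[[0,0,-0.11],[0,0,-0.22],[0,0,-0.33],[0,0,-0.44],[0,0,-0.55],[0,0,-0.66],[0,0,-0.77],[0,0,-0.832]]}'
python3 -m pendant '{"dp":[[0,0,0],[0,0,0]],"rotation":[[0,0,0],[0,0,0]]}'
python3 - <<'E'
from h import *
go(458,320,230,1.83)
c=cam("wrist"); np.save("pics/w2.npy",{k:v for k,v in c.items()},allow_pickle=True)
cv2.imwrite("pics/w2.png",c["pixels"][:,:,::-1])
print(w2p(c,[(458,320,30)]))
E
```

```text
time: 2.65
tool_pos: [456.3, 323.1, 229.6]
tcp_rot: [-3.14, -0.0, 1.837]
contact_force: [0.2, 0.3, -0.0]
grip_width: 91.6
finger_force: 0.0
time: 2.9
tool_pos: [458.3, 319.7, 230.9]
tcp_rot: [3.141, 0.0, 1.828]
contact_force: [-0.3, 0.2, 0.2]
grip_width: 91.6
finger_force: 0.0
dp [ 0.0004 -0.0002  0.0009] rot [ 0.0004  0.0002 -0.0016] rows>= 0.0
[[320.31378448 176.75117838]]
```

View pics/w2.png

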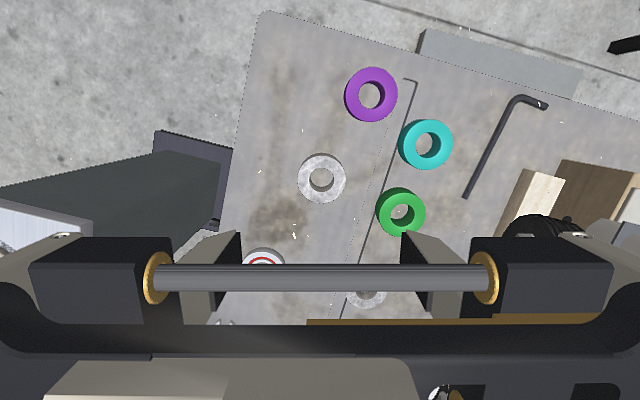

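The steel ring is at (322,178), with purple at (371,95), turquoise (425,144), green (401,212), the bearing at (263,260) and ring_1 at (366,298). I'll check its size and height numerically.

```bash
python3 - <<'E'
from fit import *
c=np.load("pics/w2.npy",allow_pickle=True).item()
th=np.linspace(0,2*np.pi,60)
for n,(u,v) in dict(steel=(322,178),purple=(371,95),turq=(425,144),green=(401,212)).items():
  for z in (20,30):
    P=p2w(c,[(u,v)],z)[0]; q=w2p(c,np.c_[P[0]+30*np.cos(th),P[1]+30*np.sin(th),0*th+z]); print(n,z,P.round(1),(np.ptp(q,0)).round(1))
a=cv2.resize(c["pixels"][143:213,282:362],None,fx=7,fy=7,interpolation=3)
cv2.imwrite("pics/w2c.png",a[:,:,::-1])
E
```

```text
steel 20 [461.  317.1  20. ] [47.5 46.7]
steel 30 [460.4 319.   30. ] [48.8 48. ]
purple 20 [491.2 427.7  20. ] [51.1 53.9]
purple 30 [489.8 426.7  30. ] [52.5 55.4]
turq 20 [572.2 390.4  20. ] [48.9 49.5]
turq 30 [568.6 390.4  30. ] [50.3 50.9]
green 20 [572.2 299.7  20. ] [46.  43.7]
green 30 [568.6 302.2  30. ] [47.3 45. ]
```

View pics/w2c.png

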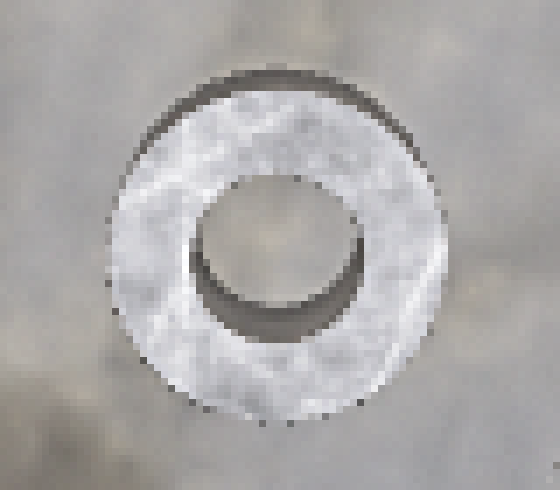

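The top face is 48.4 px wide, which matches z = 30 at 60 mm diameter. The bottom edge shows a tall wall, so this is spacer_ring_3, centred at (321.2,179.1).

```bash
python3 - <<'E'
from fit import *
c=np.load("pics/w2.npy",allow_pickle=True).item()
P=p2w(c,[(321.2,179.1)],30)[0]; print(P); go(P[0],P[1],60,1.83); go(P[0],P[1],7,1.83)
E
```

```text
[459.80295456 317.43790623  30.        ]
dp [-0.0026  0.0008  0.171 ] rot [ 0.0005  0.     -0.0014] rows>= 2.7
dp [-0.0026  0.0008  0.224 ] rot [ 0.0005  0.     -0.0014] rows>= 3.6
```

```bash
python3 -m pendant '{"dp":[[-0.003,0.001,0.06],[-0.003,0.001,0.12],[-0.003,0.001,0.17],[-0.003,0.001,0.2],[-0.003,0.001,0.215],[-0.003,0.001,0.223],[-0.003,0.001,0.223],[-0.003,0.001,0.223]],"rotation":[[0,0,0],[0,0,0],[0,0,0],[0,0,0],[0,0,0],[0,0,0],[0,0,0],[0,0,0]]}'
python3 -m pendant '{"dp":[[0,0,0],[0,0,0],[0,0,0],[0,0,0]],"rotation":[[0,0,0],[0,0,0],[0,0,0],[0,0,0]]}' 0.0615
```

```text
time: 3.95
tool_pos: [460.2, 318.6, 8.8]
tcp_rot: [3.139, -0.0, 1.832]
contact_force: [0.6, -0.8, 0.7]
grip_width: 91.7
finger_force: 0.0
time: 4.45
tool_pos: [459.4, 318.2, 7.7]
tcp_rot: [3.142, 0.0, 1.832]
contact_force: [0.5, -0.9, -0.3]
grip_width: 62.2
finger_force: 0.0
```

```bash
python3 -m pendant '{"dp":[[0,0,0],[0,0,0],[0,0,0],[0,0,0]],"rotation":[[0,0,0],[0,0,0],[0,0,0],[0,0,0]]}' 0.0585;  python3 -m pendant '{"dp":[[0,0,0],[0,0,0],[0,0,0]],"rotation":[[0,0,0],[0,0,0],[0,0,0]]}'
```

```text
time: 4.95
tool_pos: [459.4, 318.2, 7.6]
tcp_rot: [3.142, 0.0, 1.832]
contact_force: [0.1, 0.0, 0.1]
grip_width: 58.8
finger_force: 18.2
time: 5.32
tool_pos: [459.4, 318.2, 7.6]
tcp_rot: [3.142, 0.0, 1.832]
contact_force: [0.2, 0.6, -1.8]
grip_width: 58.7
finger_force: 18.2
```

```bash
python3 -m pendant '{"dp":[[0,0,0],[0,0,-0.01],[0,0,-0.04],[0,0,-0.09],[0,0,-0.14],[0,0,-0.173],[0,0,-0.173],[0,0,-0.173]],"rotation":[[0,0,0],[0,0,0],[0,0,0],[0,0,0],[0,0,0],[0,0,0],[0,0,0],[0,0,0]]}' 0.0588
python3 - <<'E'
from fit import *
p=[517,-139,.258]
q=lambda y:R.from_euler('z',p[2]).apply([0,y,0])+[p[0],p[1],0]
print(q(-49),q(-60),q(47)); P=q(-49); go(P[0],P[1],180,.258+np.pi/2); 
E
```

```text
time: 6.32
tool_pos: [458.6, 317.8, 179.5]
tcp_rot: [-3.139, 0.001, 1.832]
contact_force: [-0.3, -0.1, -2.4]
grip_width: 58.7
finger_force: 9.5
[ 529.50221569 -186.3782081     0.        ] [ 532.30883554 -197.01413237    0.        ] [505.00807882 -93.55559631   0.        ]
dp [-5.054e-01 -6.160e-02 -1.000e-04] rot [-0.0021  0.0006  0.003 ] rows>= 8.1
```

```bash
python3 -m pendant '{"dp":[[-0.03,-0.004,-0.01],[-0.09,-0.01,-0.03],[-0.15,-0.018,-0.04],[-0.21,-0.026,-0.04],[-0.27,-0.033,-0.04],[-0.33,-0.04,-0.04],[-0.39,-0.048,-0.04],[-0.44,-0.054,-0.04]],"rotation":[[0,0,0],[0,0,0],[0,0,0],[0,0,0],[0,0,0],[0,0,0],[0,0,0],[0,0,0]]}'
python3 -m pendant '{"dp":[[-0.04,-0.005,0],[-0.065,-0.008,0],[-0.065,-0.008,0],[-0.065,-0.008,0],[-0.065,-0.008,0]],"rotation":[[0,0,0],[0,0,0],[0,0,0],[0,0,0],[0,0,0]]}'
python3 - <<'E'
from fit import *
go(529.5,-186.4,180,.258+np.pi/2)
c=cam("wrist"); np.save("pics/w3.npy",{k:v for k,v in c.items()},allow_pickle=True)
p=[517,-139,.258]
m=np.array([(50,111,16),(-50,111,16),(50,-111,16),(-50,-111,16)],float)
uv=w2p(c,R.from_euler('z',p[2]).apply(m)+[517,-139,0]); print(uv)
u0=int(uv[:,0].min()-10);v0=max(0,int(uv[:,1].min()-15)); a=c["pixels"][v0:v0+200,u0:u0+int(np.ptp(uv[:,0]))+20]
s=min(800/a.shape[1],600/a.shape[0]); print(u0,v0,s)
cv2.imwrite("pics/w3c.png",cv2.resize(a,None,fx=s,fy=s,interpolation=3)[:,:,::-1])
E
```

```text
time: 7.32
tool_pos: [519.9, -122.9, 218.5]
tcp_rot: [-3.138, -0.002, 1.831]
contact_force: [1.2, 0.1, -1.1]
grip_width: 58.9
finger_force: 9.5
time: 7.95
tool_pos: [529.6, -184.4, 220.2]
tcp_rot: [-3.141, -0.001, 1.833]
contact_force: [-0.3, -0.4, -1.7]
grip_width: 59.2
finger_force: 9.5
dp [-0.0019 -0.0006  0.0402] rot [-0.0007 -0.0008  0.0043] rows>= 0.6
[[366.22260664  35.55789156]
 [275.29727438  35.09591567]
 [358.47081865 225.32955835]
 [281.33143651 224.95266117]]
265 20 3.0
```

View pics/w3c.png

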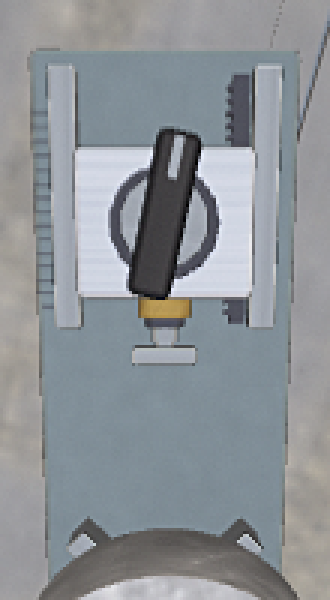

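The slide is seen end-on: +y plate corners at crop (29,52) and (299,51), side edges at (49,575) and (282,575). The knob is centred at about (166,215), the pad face edge is at y ≈ 364, and the V tips are at about (90,535) and (243,535). I'll refit with both views.

```bash
python3 - <<'E'
from fit import *
c3=np.load("pics/w3.npy",allow_pickle=True).item(); c1=np.load("pics/w1.npy",allow_pickle=True).item()
u3=lambda L:(np.array(L,float)+.5)/3-.5+[265,20]
u1=lambda L:(np.array(L,float)+.5)/3.8-.5+[240,114]
m=np.array([(50,111,16),(-50,111,16),(50,-111,16),(-50,-111,16)],float)
cor=u1([(185,28),(25,215),(587,397),(420,555)])
e3=u3([(299,51),(29,52),(282,575),(49,575)])
def pr(c,p,e,M):
    d=dict(c);d["pose"]=c["pose"].copy(); T=c["T_tool_cam"]
    Rt=c["pose"][:3,:3]@T[:3,:3].T; d["pose"][:3,3]+=Rt@np.array([e[0],e[1],0])
    return w2p(d,R.from_euler('z',p[2]).apply(M)+[p[0],p[1],0])
def f(q):
    p=q[:3];e=q[3:5]
    r1=(pr(c1,p,e,m)-cor).ravel()
    s=q[5:7]; M=np.array([(50,111,16),(-50,111,16),(50,s[0],16),(-50,s[1],16)])
    r3=(pr(c3,p,e,M)-e3).ravel()
    return np.r_[r1,r3,np.array(e)/2]
s=least_squares(f,[517,-139,.258,0,0,-80,-80]); print(s.x.round(3),s.fun.round(2))
p=s.x[:3];e=s.x[3:5]
Rt=c3["pose"][:3,:3]@c3["T_tool_cam"][:3,:3].T; c3["pose"][:3,3]+=Rt@np.array([*e,0])
S=lambda L,z:toslide(p,p2w(c3,u3(L),z)).round(1)
print("car",S([(76,148),(253,148),(254,296),(77,297)],54)); 
print("knob ends",S([(182,133),(147,298)],89),S([(166,215)],89))
print("pad",S([(132,362),(195,362)],42),"V",S([(82,556),(250,556)],42))
o=get_obs();print("tcp in slide",toslide(p,o["tool_pos"]),o["tcp_rot"][2]-p[2]-np.pi/2)
q=R.from_euler('z',p[2]).apply([0,-46,0])+[p[0],p[1],0]; go(q[0],q[1],50+3,p[2]+np.pi/2)
E
```

```text
[ 5.18116e+02 -1.40294e+02  2.62000e-01 -2.23000e-01  1.53700e+00
 -9.08320e+01 -9.09670e+01] [-0.33 -1.12 -1.6   0.62  1.27  0.35  1.    1.45  0.72  0.01 -0.11 -0.38
  0.06  0.   -0.45  0.02 -0.11  0.77]
car [[-29.8  72.4  54. ]
 [ 29.8  72.5  54. ]
 [ 31.4  24.2  54. ]
 [-30.7  23.9  54. ]]
knob ends [[ 5.4 71.7 89. ]
 [-5.3 23.8 89. ]] [[ 0.6 48.4 89. ]]
pad [[-12.1   0.5  42. ]
 [ 11.3   0.5  42. ]] V [[-32.5 -74.7  42. ]
 [ 33.6 -74.6  42. ]]
tcp in slide [ -0.26529707 -45.77768832 220.49207819] 0.0003281877307657055
dp [-0.0003  0.0003  0.1675] rot [-0.0004 -0.0004  0.0003] rows>= 2.7
```

```bash
python3 -m pendant '{"dp":[[0,0,0.05],[0,0,0.1],[0,0,0.145],[0,0,0.175],[0,0,0.188],[0,0,0.192],[0,0,0.1945],[0,0,0.1955]],"rotation":[[0,0,0],[0,0,0],[0,0,0],[0,0,0],[0,0,0],[0,0,0],[0,0,0],[0,0,0]]}'
python3 -m pendant '{"dp":[[0,0,0.0],[0,0,0.0]],"rotation":[[0,0,0],[0,0,0]]}'
```

```text
time: 9.0
tool_pos: [530.5, -185.9, 26.1]
tcp_rot: [3.14, 0.001, 1.832]
contact_force: [0.6, -0.5, -1.6]
grip_width: 58.8
finger_force: 9.5
time: 9.25
tool_pos: [530.0, -185.8, 25.6]
tcp_rot: [3.141, 0.001, 1.832]
contact_force: [-1.1, -0.3, -2.6]
grip_width: 58.9
finger_force: 9.5
```

```bash
python3 -m pendant '{"dp":[[0,0,0.0005],[0,0,0.001],[0,0,0.001]],"rotation":[[0,0,0],[0,0,0],[0,0,0]]}'
python3 -m pendant '{"dp":[[0,0,0.0005],[0,0,0.0008],[0,0,0.0008]],"rotation":[[0,0,0],[0,0,0],[0,0,0]]}'
```

```text
time: 9.62
tool_pos: [529.8, -185.6, 24.1]
tcp_rot: [-3.141, -0.0, 1.832]
contact_force: [-0.2, 0.3, -1.2]
grip_width: 59.2
finger_force: 9.5
time: 10.0
tool_pos: [529.9, -185.7, 23.6]
tcp_rot: [3.142, 0.0, 1.832]
contact_force: [-0.6, 0.3, 1.6]
grip_width: 58.9
finger_force: 9.6
```

```bash
python3 -m pendant '{"dp":[[0,0,0],[0,0,0],[0,0,0],[0,0,0]],"rotation":[[0,0,0],[0,0,0],[0,0,0],[0,0,0]]}' 0.078
python3 -m pendant '{"dp":[[0,0,-0.02],[0,0,-0.06],[0,0,-0.11],[0,0,-0.16],[0,0,-0.2],[0,0,-0.2],[0,0,-0.2],[0,0,-0.2]],"rotation":[[0,0,0],[0,0,0],[0,0,0],[0,0,0],[0,0,0],[0,0,0],[0,0,0],[0,0,0]]}' 
python3 - <<'E'
from fit import *
c=cam("wrist"); np.save("pics/w4.npy",{k:v for k,v in c.items()},allow_pickle=True)
cv2.imwrite("pics/w4c.png",cv2.resize(c["pixels"][20:240,230:400],None,fx=2.7,fy=2.7,interpolation=3)[:,:,::-1])
p=[518.1,-140.3,.262]
for y in(47,49):
  q=R.from_euler('z',p[2]).apply([0,y,0])+[p[0],p[1],0]; print(q);go(q[0],q[1],140,p[2]+np.pi/2-.22)
E
```

```text
time: 10.5
tool_pos: [529.9, -185.7, 23.4]
tcp_rot: [3.142, 0.0, 1.832]
contact_force: [-0.0, 0.4, 0.4]
grip_width: 78.4
finger_force: 0.0
time: 11.5
tool_pos: [529.1, -185.3, 221.7]
tcp_rot: [-3.139, -0.002, 1.832]
contact_force: [0.1, 0.3, -0.0]
grip_width: 78.1
finger_force: 0.0
[505.92639763 -94.90392742   0.        ]
dp [0.0933 0.001  0.082 ] rot [-0.0023 -0.0016  0.2189] rows>= 2.0
[505.408372   -92.97217965   0.        ]
dp [0.0953 0.001  0.082 ] rot [-0.0023 -0.0016  0.2189] rows>= 2.0
```

View pics/w4c.png

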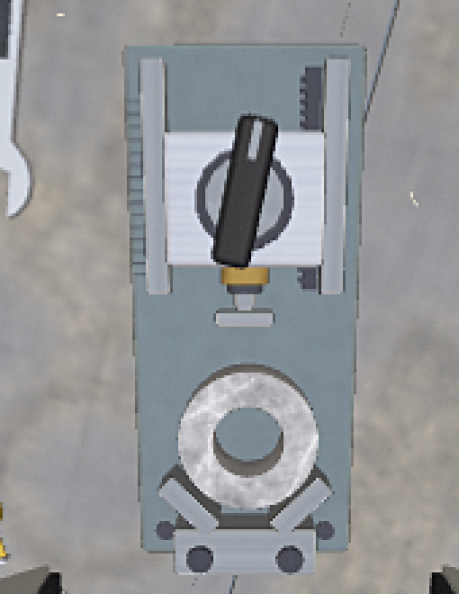

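The ring lies flat and free in the bay at crop (248,440), with gaps to the V and the pad. The knob bar runs from (260,118) to (231,264), and the pad face is at y ≈ 327. Next is the knob pose.

```bash
python3 - <<'E'
from fit import *
c=np.load("pics/w4.npy",allow_pickle=True).item()
Rt=c["pose"][:3,:3]@c["T_tool_cam"][:3,:3].T; c["pose"][:3,3]+=Rt@np.array([-.22,1.54,0])
u=lambda L:(np.array(L,float)+.5)/2.7-.5+[230,20]
p=[518.1,-140.3,.262]
S=lambda L,z:toslide(p,p2w(c,u(L),z)).round(1)
print("corners",S([(126,45),(366,44),(349,552),(143,550)],16))
k=S([(260,117),(231,264)],89);print("knob",k,k.mean(0),np.arctan2(*(k[0]-k[1])[:2]))
print("car",S([(164,132),(324,132),(324,265),(166,265)],54).mean(0))
print("pad",S([(215,324),(273,324)],42),"ring top",S([(249,440)],46),"V",S([(200,529),(287,529)],42))
q=R.from_euler('z',p[2]).apply([0.3,48.2,0])+[p[0],p[1],0]; go(q[0],q[1],110,p[2]+np.pi/2-.21)
E
```

```text
corners [[ -48.7  111.3   16. ]
 [  49.6  111.5   16. ]
 [  50.  -109.3   16. ]
 [ -49.2 -108.3   16. ]]
knob [[ 5.3 72.2 89. ]
 [-4.7 24.7 89. ]] [ 0.3  48.45 89.  ] 0.20749622643520266
car [-2.50e-02  4.84e+01  5.40e+01]
pad [[-12.4   0.6  42. ]
 [ 11.7   0.6  42. ]] ring top [[  1.7 -47.6  46. ]] V [[-19.9 -88.9  42. ]
 [ 18.6 -88.8  42. ]]
dp [0.0944 0.0014 0.112 ] rot [-0.0023 -0.0016  0.2089] rows>= 2.3
```

```bash
python3 -m pendant '{"dp":[[0.05,0.001,0],[0.094,0.001,0.03],[0.094,0.001,0.08],[0.094,0.001,0.112],[0.094,0.001,0.112],[0.094,0.001,0.112],[0.094,0.001,0.112]],"rotation":[[0,0,0.1],[0,0,0.209],[0,0,0.209],[0,0,0.209],[0,0,0.209],[0,0,0.209],[0,0,0.209]]}' 0.026
python3 - <<'E'
from fit import *
p=[518.1,-140.3,.262]
q=R.from_euler('z',p[2]).apply([0.2,48.3,0])+[p[0],p[1],0]; go(q[0],q[1],63,p[2]+np.pi/2-.21)
E
```

```text
time: 12.42
tool_pos: [507.5, -95.0, 112.7]
tcp_rot: [3.139, 0.001, 1.623]
contact_force: [-0.5, -1.1, -0.8]
grip_width: 26.2
finger_force: 0.0
dp [ 0.0015 -0.0017  0.0497] rot [ 0.0025  0.0011 -0.0002] rows>= 0.8
```

```bash
python3 -m pendant '{"dp":[[0,0,0],[0,0,0]],"rotation":[[0,0,0],[0,0,0]]}'
python3 - <<'E'
from fit import *
p=[518.1,-140.3,.262]
q=R.from_euler('z',p[2]).apply([0.2,48.3,0])+[p[0],p[1],0]; go(q[0],q[1],63,p[2]+np.pi/2-.21)
E
```

```text
time: 12.68
tool_pos: [506.8, -94.7, 111.9]
tcp_rot: [3.141, 0.0, 1.623]
contact_force: [-0.7, -0.8, 0.3]
grip_width: 25.9
finger_force: 0.0
dp [ 0.0012 -0.001   0.0489] rot [ 0.001   0.0005 -0.0001] rows>= 0.8
```

```bash
python3 -m pendant '{"dp":[[0.001,-0.001,0.01],[0.001,-0.001,0.02],[0.001,-0.001,0.03],[0.001,-0.001,0.04],[0.001,-0.001,0.047],[0.001,-0.001,0.0485],[0.001,-0.001,0.0485],[0.001,-0.001,0.0485]],"rotation":[[0,0,0],[0,0,0],[0,0,0],[0,0,0],[0,0,0],[0,0,0],[0,0,0],[0,0,0]]}'
python3 -m pendant '{"dp":[[0,0,0],[0,0,0]],"rotation":[[0,0,0],[0,0,0]]}' 0.0165
python3 -m pendant '{"dp":[[0,0,0],[0,0,0]],"rotation":[[0,0,0],[0,0,0]]}' 0.0152
```

```text
time: 13.68
tool_pos: [505.8, -93.7, 63.2]
tcp_rot: [3.141, 0.0, 1.623]
contact_force: [0.1, 0.4, 0.0]
grip_width: 26.0
finger_force: 0.0
time: 13.92
tool_pos: [505.2, -93.7, 63.0]
tcp_rot: [-3.141, 0.0, 1.623]
contact_force: [-2.2, -0.1, 1.6]
grip_width: 16.8
finger_force: 0.8
time: 14.18
tool_pos: [504.5, -93.6, 62.8]
tcp_rot: [-3.139, -0.0, 1.623]
contact_force: [-4.1, -0.4, 4.2]
grip_width: 15.1
finger_force: 2.7
```

```bash
python3 -m pendant '{"dp":[[0,-0.001,-0.0015],[0,-0.0019,-0.0015],[0,-0.0019,-0.0015]],"rotation":[[0,0,0],[0,0,0],[0,0,0]]}' 0.0165
python3 -m pendant '{"dp":[[0,0,0],[0,0,0],[0,0,0]],"rotation":[[0,0,0],[0,0,0],[0,0,0]]}' 0.0145
```

```text
time: 14.55
tool_pos: [503.8, -93.7, 64.4]
tcp_rot: [3.141, 0.0, 1.623]
contact_force: [0.0, -0.3, 0.2]
grip_width: 16.7
finger_force: 0.0
time: 14.92
tool_pos: [503.6, -93.7, 64.3]
tcp_rot: [3.142, 0.0, 1.623]
contact_force: [0.2, -0.2, 0.8]
grip_width: 14.4
finger_force: 0.0
```

Now centred on the knob, so I'll close fully.

```bash
python3 -m pendant '{"dp":[[0,0,0],[0,0,0],[0,0,0]],"rotation":[[0,0,0],[0,0,0],[0,0,0]]}' 0.0115
python3 - <<'E'
from h import *
for k in("moment","contact_force","tool_pos","joint_positions","tcp_rot","grip_width","finger_force"): print(k,get_obs()[k])
E
```

```text
time: 15.3
tool_pos: [503.8, -93.7, 64.4]
tcp_rot: [3.141, 0.0, 1.623]
contact_force: [0.7, 0.8, -1.5]
grip_width: 13.7
finger_force: 30.0
moment [ 0.09255152 -0.34009784 -0.24301879]
contact_force [ 0.74504783  0.76273129 -1.50170589]
tool_pos [503.76902887 -93.72520634  64.35395588]
joint_positions [-3.33659185e-01  5.11948706e-01  1.76522858e+00  1.21447145e-04
  8.64036571e-01 -3.85516042e-01]
tcp_rot [3.14120693e+00 5.68323419e-05 1.62257433e+00]
grip_width 13.719335864595541
finger_force 29.993807673454285
```

```bash
python3 -m pendant '{"dp":[[-0.0006,0.0001,0],[-0.0012,0.0002,0],[-0.0018,0.0004,0],[-0.0023,0.0005,0],[-0.0029,0.0006,0],[-0.0035,0.0007,0],[-0.0041,0.0009,0],[-0.0047,0.001,0]],"rotation":[[0,0,0.05],[0,0,0.1],[0,0,0.15],[0,0,0.2],[0,0,0.25],[0,0,0.3],[0,0,0.35],[0,0,0.4]]}'
cat > st.py <<'E'
from fit import *
o=get_obs(); p=[518.1,-140.3,.262]
s=toslide(p,o["tool_pos"]); f=R.from_euler('z',-p[2]).apply(o["contact_force"]); psi=o["tcp_rot"][2]-p[2]; d=[-np.sin(psi),np.cos(psi)]
print("slide xy",s[:2].round(2),"f",f.round(1),"m",o["moment"].round(3),"knob",round(np.pi/2-psi,3),"finger",o["finger_force"].round(1),"q6",o["joint_positions"][5].round(2),"feed dir",np.round(d,3),"mm/rad dp",(np.array(d)*12).round(2))
E
python3 st.py
```

```text
time: 16.3
tool_pos: [504.9, -98.2, 64.4]
tcp_rot: [3.142, 0.0, 1.222]
contact_force: [1.1, 1.1, -0.0]
grip_width: 13.5
finger_force: 30.0Traceback (most recent call last):
  File "st.py", line 4, in <module>
    print("slide xy",s[:2].round(2),"f",f.round(1),"m",o["moment"].round(3),"knob",round(np.pi/2-psi,3),"finger",o["finger_force"].round(1),"q6",o["joint_positions"][5].round(2),"feed dir",np.round(d,3),"mm/rad dp",(np.array(d)*12).round(2))
                                                                                                                 ^^^^^^^^^^^^^^^^^^^^^^^
AttributeError: 'float' object has no attribute 'round'
```

```bash
sed -i 's/o\["finger_force"\].round(1)/round(o["finger_force"],1)/' st.py; python3 st.py
```

```text
slide xy [-1.89 44.07] f [ 1.3  0.8 -0. ] m [ 0.144 -0.229  0.298] knob 0.61 finger 30.0 q6 0.01 feed dir [-0.819  0.573] mm/rad dp [-9.83  6.88]
```

```bash
python3 -m pendant '{"dp":[[-0.001,0.0007,0],[-0.002,0.0014,0],[-0.0029,0.0021,0],[-0.0039,0.0028,0],[-0.0049,0.0034,0],[-0.0059,0.0041,0],[-0.0069,0.0048,0],[-0.0079,0.0055,0]],"rotation":[[0,0,0.1],[0,0,0.2],[0,0,0.3],[0,0,0.4],[0,0,0.5],[0,0,0.6],[0,0,0.7],[0,0,0.8]]}'; python3 st.py
```

```text
time: 17.3
tool_pos: [507.1, -107.4, 64.3]
tcp_rot: [-3.141, 0.0, 0.421]
contact_force: [-0.2, 1.5, 0.2]
grip_width: 13.9
finger_force: 30.0
slide xy [-2.07 34.63] f [0.2 1.5 0.2] m [ 0.294 -0.119  0.313] knob 1.412 finger 30.0 q6 0.79 feed dir [-0.158  0.987] mm/rad dp [-1.9  11.85]
```

```bash
python3 -m pendant '{"dp":[[-0.0002,0.0012,0],[-0.0004,0.0024,0],[-0.0006,0.0036,0],[-0.0008,0.0047,0],[-0.0009,0.0059,0],[-0.0011,0.0071,0],[-0.0013,0.0083,0],[-0.0015,0.0095,0]],"rotation":[[0,0,0.1],[0,0,0.2],[0,0,0.3],[0,0,0.4],[0,0,0.5],[0,0,0.6],[0,0,0.7],[0,0,0.8]]}'; python3 st.py
```

```text
time: 18.3
tool_pos: [509.6, -116.4, 64.4]
tcp_rot: [-3.141, 0.001, -0.379]
contact_force: [0.2, 2.8, 0.2]
grip_width: 13.7
finger_force: 30.0
slide xy [-2.03 25.29] f [0.9 2.6 0.2] m [ 0.594 -0.101  0.333] knob 2.212 finger 30.0 q6 1.58 feed dir [0.598 0.801] mm/rad dp [7.18 9.61]
```

```bash
python3 -m pendant '{"dp":[[0.0004,0.0005,0],[0.0007,0.001,0],[0.0011,0.0014,0],[0.0014,0.0019,0]],"rotation":[[0,0,0.05],[0,0,0.1],[0,0,0.15],[0,0,0.2]]}'; python3 st.py
python3 - <<'E'
from fit import *
c=cam("wrist"); np.save("pics/w5.npy",c,allow_pickle=True); cv2.imwrite("pics/w5.png",c["pixels"][:,:,::-1])
p=[518.1,-140.3,.262]
w=lambda P:w2p(c,R.from_euler('z',p[2]).apply(P)+[p[0],p[1],0]).round()
print(w([(-2,-60,46),(-2,-48,46),(-2,-30,42)]).tolist())
E
```

```text
time: 18.8
tool_pos: [510.2, -118.6, 64.3]
tcp_rot: [-3.141, 0.001, -0.578]
contact_force: [0.9, 3.4, 0.7]
grip_width: 14.0
finger_force: 30.1
slide xy [-2.02 22.98] f [1.8 3.  0.7] m [ 0.595 -0.128  0.391] knob 2.41 finger 30.1 q6 1.77 feed dir [0.744 0.668] mm/rad dp [8.93 8.01]
[[415.0, 136.0], [400.0, 152.0], [377.0, 173.0]]
```

View pics/w5.png

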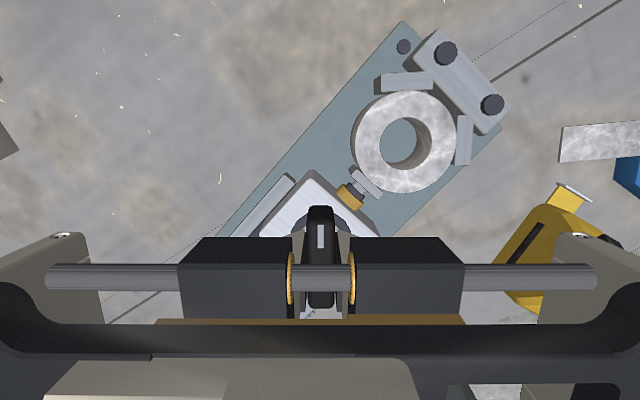

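The pad at (365,183) touches the ring, whose centre is at (406,141). The ring lies near the V blocks at (405,80) and (463,140), and the V bolts are at (447,53) and (492,104). I'll compare ring to bolts against the earlier view numerically.

```bash
cat > ring.py <<'E'
from fit import *
p=[518.1,-140.3,.262]
def corr(c):
    c=dict(c); c["pose"]=c["pose"].copy(); Rt=c["pose"][:3,:3]@c["T_tool_cam"][:3,:3].T; c["pose"][:3,3]+=Rt@np.array([-.22,1.54,0]); return c
def rect(c,z=46,s=4):   # slide-metric top view, s px/mm; x -50..50, y 0..-120 (row down = -y)
    X,Y=np.meshgrid(np.arange(-50,50,1/s),np.arange(0,-120,-1/s))
    P=R.from_euler('z',p[2]).apply(np.c_[X.ravel(),Y.ravel(),np.full(X.size,z)])+[p[0],p[1],0]
    m=w2p(c,P).reshape(*X.shape,2).astype(np.float32)
    return cv2.cvtColor(cv2.remap(c["pixels"],m[...,0],m[...,1],cv2.INTER_CUBIC),cv2.COLOR_RGB2GRAY)
def circ(g,r0,r1,s=4):
    h=cv2.HoughCircles(cv2.GaussianBlur(g,(0,0),2),cv2.HOUGH_GRADIENT_ALT,1.2,60,param1=120,param2=.5,minRadius=int(r0*s),maxRadius=int(r1*s))
    return None if h is None else [(round(a[0]/s-50,2),round(-a[1]/s,2),round(a[2]/s,2)) for a in h[0][:3]]
E
python3 - <<'E'
from ring import *
for n,b in(("w4",[(200/2.7+230,559/2.7+20),(290/2.7+230,559/2.7+20)]),("w5",[(447,53),(492,104)])):
    c=corr(np.load(f"pics/{n}.npy",allow_pickle=True).item()); g=rect(c)
    print(n,"outer",circ(g,27,32),"bore",circ(g,13,17),"bolts",toslide(p,p2w(c,b,44))[:,:2].round(1).tolist())
E
```

```text
w4 outer [(np.float32(-0.2), np.float32(-46.2), np.float32(30.65)), (np.float32(-0.2), np.float32(-46.2), np.float32(28.0))] bore [(np.float32(0.4), np.float32(-48.3), np.float32(15.49))] bolts [[-19.7, -102.7], [20.4, -102.7]]
w5 outer [(np.float32(-1.4), np.float32(-53.4), np.float32(29.98))] bore [(np.float32(-2.0), np.float32(-54.3), np.float32(15.41))] bolts [[16.0, -104.0], [-23.4, -103.5]]
```

```bash
python3 -m pendant '{"dp":[[0.0005,0.0004,0],[0.0009,0.0008,0],[0.0013,0.0012,0],[0.0013,0.0012,0]],"rotation":[[0,0,0.05],[0,0,0.1],[0,0,0.15],[0,0,0.15]]}'; cat > meas.py <<'E'
from ring import *
import sys
c=cam("wrist"); np.save(f"pics/{sys.argv[1]}.npy",c,allow_pickle=True)
g=rect(corr(c)); r=rect(corr(np.load("pics/w5.npy",allow_pickle=True).item()))
print("outer",circ(g,27,32),"bore",circ(g,13,17))
def tm(box):
    y0,y1,x0,x1=box; m=cv2.matchTemplate(g[max(0,y0-60):y1+60,max(0,x0-40):x1+40],r[y0:y1,x0:x1],cv2.TM_CCOEFF_NORMED); _,v,_,(a,b)=cv2.minMaxLoc(m)
    return round(v,2),"dx",(a+max(0,x0-40)-x0)/4,"dy",-(b+max(0,y0-60)-y0)/4
print("ring shift since w5",tm((110,320,90,300)),"V",tm((360,450,90,300)))
E
python3 st.py; python3 meas.py w6
```

```text
time: 19.35
tool_pos: [510.7, -120.4, 64.3]
tcp_rot: [-3.141, 0.001, -0.726]
contact_force: [0.7, 3.7, 0.9]
grip_width: 13.4
finger_force: 30.0
slide xy [-1.98 21.19] f [1.6 3.4 0.9] m [ 0.809 -0.123  0.176] knob 2.558 finger 30.0 q6 1.92 feed dir [0.835 0.551] mm/rad dp [10.02  6.61]
outer [(np.float32(-1.4), np.float32(-53.7), np.float32(29.9))] bore [(np.float32(-2.0), np.float32(-53.7), np.float32(15.41))]
ring shift since w5 (0.97, 'dx', -0.25, 'dy', 0.0) V (0.98, 'dx', -0.25, 'dy', 0.25)
```

```bash
cat > pad.py <<'E'
from ring import *
u=lambda L:(np.array(L,float)+.5)/2.7-.5+[230,20]
c=corr(np.load("pics/w4.npy",allow_pickle=True).item())
print("V inner edges w4",toslide(p,p2w(c,u([(187,478),(218,520),(318,478),(270,520)]),42))[:,:2].round(1).tolist())
A=[cv2.GaussianBlur(rect(corr(np.load(f"pics/{n}.npy",allow_pickle=True).item()),42),(0,0),1) for n in("w5","w6")]
for g in A: print(g[0:130:2,176:200].mean(1).astype(int).tolist())
cv2.imwrite("pics/r.png",np.hstack(A))
E
python3 pad.py
```

```text
V inner edges w4 [[-25.2, -65.4], [-11.9, -84.7], [31.8, -65.4], [11.1, -84.6]]
[207, 206, 181, 134, 99, 92, 104, 135, 155, 154, 152, 151, 152, 152, 152, 152, 152, 152, 154, 158, 143, 92, 75, 83, 85, 84, 85, 81, 68, 92, 153, 166, 161, 159, 160, 164, 149, 136, 164, 172, 173, 174, 172, 171, 169, 168, 169, 163, 151, 172, 189, 190, 192, 194, 196, 198, 199, 201, 202, 201, 201, 199, 194, 187, 182]
[209, 206, 205, 207, 193, 154, 113, 96, 96, 102, 130, 154, 154, 152, 152, 152, 152, 152, 152, 152, 152, 153, 157, 149, 101, 74, 81, 84, 84, 84, 84, 73, 74, 133, 169, 166, 150, 143, 166, 172, 174, 173, 172, 170, 168, 169, 167, 151, 158, 186, 190, 191, 193, 196, 197, 198, 200, 201, 202, 202, 200, 197, 190, 183, 178]
```

```bash
python3 - <<'E'
from ring import *
import ring
def rect2(c,x0,z=42):
    Y=np.arange(12,-32,-.5)
    out=[]
    for x in np.arange(x0-2,x0+2.1,.5):
        P=R.from_euler('z',p[2]).apply(np.c_[np.full(Y.size,x),Y,np.full(Y.size,z)])+[p[0],p[1],0]
        m=w2p(c,P).astype(np.float32)[None]
        out.append(cv2.cvtColor(cv2.remap(c["pixels"],m[...,0],m[...,1],cv2.INTER_CUBIC),cv2.COLOR_RGB2GRAY)[0])
    return Y,np.mean(out,0).astype(int)
for n,x in(("w3",0),("w4",0),("w5",-2),("w6",-2)):
    Y,g=rect2(corr(np.load(f"pics/{n}.npy",allow_pickle=True).item()),x); print(n,g.tolist())
E
```

```text
w3 [162, 170, 168, 166, 165, 165, 165, 167, 175, 178, 154, 122, 129, 163, 186, 182, 175, 175, 174, 171, 170, 175, 177, 155, 124, 113, 127, 138, 139, 138, 139, 139, 139, 138, 139, 140, 140, 138, 138, 138, 139, 139, 138, 138, 137, 137, 138, 138, 138, 138, 138, 139, 140, 141, 141, 141, 141, 141, 141, 141, 141, 141, 140, 140, 141, 141, 140, 140, 140, 139, 140, 140, 140, 139, 139, 139, 139, 138, 138, 138, 139, 139, 139, 139, 139, 139, 139, 139]
w4 [172, 169, 164, 163, 162, 160, 161, 163, 166, 174, 180, 157, 115, 108, 141, 174, 177, 172, 170, 168, 167, 167, 168, 171, 162, 145, 132, 131, 134, 134, 134, 134, 135, 136, 136, 136, 136, 136, 135, 135, 136, 136, 136, 134, 134, 134, 135, 135, 135, 136, 137, 139, 142, 140, 137, 122, 101, 85, 85, 95, 96, 93, 120, 161, 195, 198, 191, 190, 188, 189, 192, 196, 202, 206, 210, 209, 203, 194, 183, 177, 172, 170, 171, 171, 172, 173, 173, 177]
w5 [31, 27, 24, 21, 19, 22, 29, 40, 49, 58, 61, 52, 100, 206, 233, 217, 210, 209, 212, 214, 215, 215, 209, 205, 204, 211, 185, 133, 93, 91, 100, 136, 160, 154, 153, 152, 152, 153, 152, 152, 152, 151, 152, 158, 150, 79, 72, 85, 85, 85, 85, 85, 63, 89, 171, 172, 165, 164, 163, 166, 163, 129, 169, 171, 174, 174, 172, 170, 168, 167, 170, 164, 147, 171, 189, 187, 189, 192, 197, 200, 200, 202, 199, 196, 192, 190, 187, 184]
w6 [35, 31, 29, 29, 27, 22, 22, 23, 24, 22, 20, 19, 22, 27, 22, 58, 110, 124, 141, 177, 211, 221, 216, 214, 211, 206, 204, 209, 197, 154, 109, 93, 97, 96, 131, 160, 155, 152, 153, 152, 153, 152, 152, 151, 151, 152, 156, 157, 98, 68, 83, 84, 84, 84, 86, 74, 64, 145, 179, 169, 150, 133, 172, 171, 174, 173, 172, 170, 168, 168, 171, 146, 152, 187, 187, 189, 190, 196, 199, 200, 201, 200, 198, 195, 192, 190, 185, 181]
```

```bash
python3 - <<'E'
from ring import *
def prof(c,x0,ya,yb,z=42):
    Y=np.arange(ya,yb,-.25); X=np.arange(x0-2,x0+2.1,.5); XX,YY=np.meshgrid(X,Y)
    P=R.from_euler('z',p[2]).apply(np.c_[XX.ravel(),YY.ravel(),np.full(XX.size,z)])+[p[0],p[1],0]
    m=w2p(c,P).astype(np.float32).reshape(*XX.shape,2)
    return cv2.cvtColor(cv2.remap(c["pixels"],m[...,0],m[...,1],cv2.INTER_LINEAR),cv2.COLOR_RGB2GRAY).mean(1).astype(int)
for n,x,a,b in(("w3",.3,26,0),("w4",.3,26,0),("w5",-2,-8,-26),("w6",-2,-8,-26)):
    g=prof(corr(np.load(f"pics/{n}.npy",allow_pickle=True).item()),x,a,b); print(n,a,g.tolist())
E
```

```text
w3 26 [60, 61, 62, 65, 69, 73, 76, 73, 69, 65, 61, 78, 99, 123, 144, 156, 156, 156, 156, 156, 155, 155, 154, 154, 153, 153, 153, 153, 153, 154, 155, 156, 155, 154, 152, 151, 145, 132, 117, 104, 88, 87, 84, 82, 80, 78, 77, 76, 75, 80, 94, 109, 123, 138, 144, 152, 159, 166, 167, 166, 166, 166, 166, 165, 165, 165, 164, 165, 165, 166, 166, 168, 169, 171, 172, 166, 154, 140, 128, 119, 136, 149, 163, 179, 180, 179, 178, 177, 176, 175, 175, 174, 174, 173, 172, 171, 170, 170, 171, 172, 172, 167, 155, 142]
w4 26 [58, 61, 64, 67, 70, 66, 64, 60, 57, 72, 87, 104, 119, 130, 135, 142, 149, 152, 151, 151, 150, 150, 150, 150, 150, 149, 150, 150, 151, 151, 152, 154, 155, 156, 154, 139, 126, 111, 98, 94, 90, 85, 81, 79, 78, 78, 77, 77, 80, 82, 85, 89, 107, 126, 143, 163, 165, 165, 165, 164, 164, 163, 163, 162, 162, 162, 162, 161, 161, 162, 163, 164, 165, 166, 167, 169, 170, 169, 154, 137, 122, 108, 116, 130, 145, 162, 170, 171, 171, 171, 172, 171, 170, 169, 168, 168, 167, 167, 167, 167, 167, 167, 168, 168]
w5 -8 [152, 152, 152, 152, 153, 154, 155, 153, 142, 117, 87, 73, 76, 81, 84, 85, 85, 84, 85, 85, 85, 84, 82, 77, 70, 73, 96, 131, 160, 171, 170, 167, 165, 165, 164, 163, 163, 164, 165, 165, 160, 146, 137, 149, 166, 170, 171, 172, 173, 174, 174, 173, 172, 171, 170, 170, 168, 168, 168, 168, 169, 168, 164, 157, 152, 157, 171, 182, 186, 187, 187, 188]
w6 -8 [153, 153, 152, 152, 152, 151, 151, 151, 152, 152, 153, 154, 155, 155, 149, 130, 101, 80, 75, 79, 82, 84, 84, 84, 84, 85, 84, 85, 84, 82, 76, 70, 76, 103, 140, 165, 171, 170, 167, 163, 152, 139, 140, 156, 168, 170, 171, 173, 174, 173, 173, 172, 171, 171, 170, 169, 168, 168, 168, 168, 168, 161, 150, 146, 156, 172, 183, 186, 187, 188, 189, 190]
```

Ring and pad face have stopped moving while the stem shortens, so the ring has been seated since about w5 and the pad is past 8 N now, roughly 14 N. I'll back off until the pad is free to get an unloaded stem reference in this same view, then come back clockwise to exactly 2.7 mm.

```bash
python3 -m pendant '{"dp":[[-0.0007,-0.0005,0],[-0.0015,-0.001,0],[-0.0022,-0.0014,0],[-0.003,-0.002,0],[-0.0037,-0.0024,0],[-0.0044,-0.0029,0],[-0.005,-0.0033,0],[-0.005,-0.0033,0]],"rotation":[[0,0,-0.075],[0,0,-0.15],[0,0,-0.22],[0,0,-0.3],[0,0,-0.37],[0,0,-0.44],[0,0,-0.5],[0,0,-0.5]]}'; python3 st.py
cat > stem.py <<'E'
from ring import *
import sys
n=sys.argv[1]
if len(sys.argv)>2: np.save(f"pics/{n}.npy",cam("wrist"),allow_pickle=True)
c=corr(np.load(f"pics/{n}.npy",allow_pickle=True).item())
Y=np.arange(-2,-28,-.25); X=np.arange(-4,.1,.5); XX,YY=np.meshgrid(X,Y)
P=R.from_euler('z',p[2]).apply(np.c_[XX.ravel(),YY.ravel(),np.full(XX.size,42)])+[p[0],p[1],0]
m=w2p(c,P).astype(np.float32).reshape(*XX.shape,2)
print(n,cv2.cvtColor(cv2.remap(c["pixels"],m[...,0],m[...,1],cv2.INTER_LINEAR),cv2.COLOR_RGB2GRAY).mean(1).astype(int).tolist())
E
python3 stem.py w7 1; python3 meas.py w7b
```

```text
time: 20.4
tool_pos: [509.1, -114.8, 64.3]
tcp_rot: [-3.141, 0.0, -0.227]
contact_force: [0.4, 4.7, 0.8]
grip_width: 13.4
finger_force: 30.0
slide xy [-2.06 26.93] f [1.7 4.4 0.8] m [ 0.873 -0.034 -0.073] knob 2.06 finger 30.0 q6 1.43 feed dir [0.47  0.883] mm/rad dp [ 5.64 10.59]
w7 [155, 155, 155, 156, 155, 155, 155, 155, 155, 154, 154, 154, 154, 155, 155, 157, 159, 158, 141, 111, 86, 79, 82, 84, 85, 86, 86, 85, 85, 84, 82, 81, 88, 97, 112, 140, 162, 172, 171, 169, 167, 166, 166, 167, 167, 167, 166, 166, 166, 166, 167, 167, 167, 166, 163, 162, 162, 161, 158, 156, 141, 113, 97, 117, 154, 176, 178, 175, 176, 177, 176, 176, 176, 175, 175, 174, 173, 172, 171, 171, 171, 172, 173, 178, 183, 167, 125, 88, 81, 91, 101, 117, 145, 174, 188, 191, 190, 190, 190, 191, 193, 194, 196, 199]
outer [(np.float32(-1.1), np.float32(-54.9), np.float32(29.81))] bore [(np.float32(-1.4), np.float32(-53.7), np.float32(15.39))]
ring shift since w5 (0.95, 'dx', 0.5, 'dy', -0.25) V (0.96, 'dx', 0.5, 'dy', -0.25)
```

```bash
python3 -m pendant '{"dp":[[0.0003,0.0005,0],[0.0006,0.001,0],[0.0009,0.0016,0],[0.0012,0.0021,0],[0.0015,0.0027,0],[0.0017,0.0031,0],[0.0017,0.0031,0],[0.0017,0.0031,0]],"rotation":[[0,0,0.055],[0,0,0.11],[0,0,0.165],[0,0,0.22],[0,0,0.275],[0,0,0.315],[0,0,0.315],[0,0,0.315]]}'; python3 st.py
python3 stem.py w8 1; python3 meas.py w8b
```

```text
time: 21.5
tool_pos: [510.1, -118.3, 64.3]
tcp_rot: [-3.142, 0.0, -0.542]
contact_force: [-1.2, 5.9, 1.4]
grip_width: 13.8
finger_force: 30.0
slide xy [-1.99 23.29] f [0.4 6.  1.4] m [ 1.022 -0.013  0.153] knob 2.375 finger 30.0 q6 1.74 feed dir [0.72  0.694] mm/rad dp [8.64 8.33]
w8 [95, 94, 96, 108, 124, 141, 153, 156, 155, 154, 154, 153, 153, 153, 153, 153, 153, 153, 153, 152, 152, 152, 152, 152, 152, 153, 153, 154, 155, 156, 152, 138, 107, 81, 76, 80, 82, 83, 84, 84, 85, 85, 85, 85, 84, 81, 73, 70, 82, 110, 146, 168, 171, 169, 166, 165, 164, 164, 164, 164, 164, 164, 165, 165, 164, 154, 140, 144, 164, 173, 171, 172, 173, 174, 174, 174, 173, 171, 170, 169, 168, 168, 168, 169, 169, 169, 165, 159, 150, 147, 160, 176, 184, 186, 187, 187, 188, 189, 191, 193, 195, 196, 198, 199]
outer [(np.float32(-0.8), np.float32(-54.0), np.float32(30.03))] bore [(np.float32(-1.7), np.float32(-54.0), np.float32(15.41)), (np.float32(-22.7), np.float32(-15.6), np.float32(15.15))]
ring shift since w5 (0.99, 'dx', 0.0, 'dy', 0.0) V (0.99, 'dx', 0.0, 'dy', 0.0)
```

The stem reads 4.25 mm against 6.93 mm free, so it is compressed 2.7 mm, about 8 N, and the ring has not moved. I'll relieve the side load, release and retreat.

```bash
python3 -m pendant '{"dp":[[-0.0005,-0.0005,0],[-0.0011,-0.001,0],[-0.0011,-0.001,0]],"rotation":[[0,0,0],[0,0,0],[0,0,0]]}'; python3 st.py
```

```text
time: 21.98
tool_pos: [510.2, -118.1, 64.4]
tcp_rot: [3.141, -0.001, -0.542]
contact_force: [1.1, -3.6, -1.7]
grip_width: 13.7
finger_force: 30.0
slide xy [-1.94 23.46] f [ 0.1 -3.7 -1.7] m [-0.535 -0.063  0.128] knob 2.375 finger 30.0 q6 1.74 feed dir [0.72  0.694] mm/rad dp [8.64 8.33]
```

```bash
python3 -m pendant '{"dp":[[0.0004,0.0004,0],[0.0004,0.0004,0]],"rotation":[[0,0,0],[0,0,0]]}'; python3 -m pendant '{"dp":[[0,0,0],[0,0,0],[0,0,0]],"rotation":[[0,0,0],[0,0,0],[0,0,0]]}' 0.03;python3 st.py;  python3 stem.py w9 1
python3 -m pendant '{"dp":[[0,0,-0.01],[0,0,-0.03],[0,0,-0.06],[0,0,-0.1],[0,0,-0.14],[0,0,-0.14],[0,0,-0.14],[0,0,-0.14]],"rotation":[[0,0,0],[0,0,0],[0,0,0],[0,0,0],[0,0,0],[0,0,0],[0,0,0],[0,0,0]]}' 
python3 stem.py w10 1; python3 meas.py w10b; python3 st.py
```

```text
time: 22.22
tool_pos: [510.1, -118.1, 64.4]
tcp_rot: [3.141, -0.001, -0.542]
contact_force: [0.8, -3.4, -2.4]
grip_width: 13.5
finger_force: 30.0
time: 22.6
tool_pos: [509.9, -117.4, 64.4]
tcp_rot: [-3.141, 0.0, -0.542]
contact_force: [-0.8, -0.0, 1.1]
grip_width: 29.7
finger_force: 0.0
slide xy [-1.95 24.22] f [-0.8  0.2  1.1] m [0.102 0.029 0.016] knob 2.375 finger 0.0 q6 1.74 feed dir [0.72  0.694] mm/rad dp [8.64 8.32]
w9 [97, 96, 98, 111, 128, 144, 156, 158, 157, 156, 156, 156, 156, 156, 156, 156, 155, 155, 155, 155, 155, 155, 155, 155, 155, 155, 155, 156, 158, 158, 154, 138, 107, 82, 78, 81, 83, 85, 85, 86, 86, 86, 87, 87, 85, 81, 73, 72, 88, 119, 153, 172, 173, 170, 169, 168, 168, 167, 167, 167, 167, 167, 168, 168, 166, 152, 139, 147, 167, 175, 174, 175, 176, 176, 177, 177, 176, 175, 174, 172, 172, 171, 171, 171, 172, 172, 171, 167, 156, 150, 163, 179, 186, 189, 190, 191, 192, 193, 195, 197, 200, 201, 202, 202]
time: 23.65
tool_pos: [509.3, -117.4, 203.2]
tcp_rot: [3.141, 0.002, -0.542]
contact_force: [-0.9, -0.6, 0.2]
grip_width: 30.0
finger_force: 0.0
w10 [136, 114, 104, 103, 112, 123, 134, 144, 151, 155, 155, 155, 155, 154, 154, 153, 153, 153, 153, 153, 153, 153, 153, 154, 154, 155, 156, 157, 156, 152, 143, 131, 117, 104, 94, 85, 81, 80, 80, 80, 80, 80, 79, 79, 81, 83, 90, 101, 120, 142, 158, 169, 171, 170, 169, 168, 167, 167, 166, 166, 165, 163, 157, 150, 141, 137, 146, 160, 171, 179, 178, 176, 175, 174, 174, 173, 173, 172, 171, 171, 170, 169, 169, 168, 167, 166, 165, 164, 163, 165, 170, 177, 182, 186, 188, 189, 191, 192, 194, 196, 198, 199, 200, 201]
outer [(np.float32(-1.1), np.float32(-54.6), np.float32(30.21))] bore [(np.float32(-2.9), np.float32(-53.7), np.float32(15.39))]
ring shift since w5 (0.94, 'dx', 0.0, 'dy', 0.0) V (0.95, 'dx', -0.25, 'dy', -0.25)
slide xy [-2.39 24.25] f [ 0.1 -0.6 -1.3] m [ 0.1    0.075 -0.001] knob 2.375 finger 0.0 q6 1.74 feed dir [0.72  0.694] mm/rad dp [8.64 8.32]
```

```bash
python3 -c "
from plant import workorder
print(workorder.close_job())"
```

```text
the job is handed in; nothing more can be done
None
```

The tallest ring lies seated in the V with the pad compressed 2.7 mm (about 8 N, judged from the camera images), the knob is released, and the job was handed in at about 24 s; on the way I overshot to about 15 N and backed off before re-tightening.

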